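# Bronze clutch hub from the packed tray onto the clutch stack

### The job

Build the clutch stack: lay the red-brown friction disc flat and centred on the round steel pressure plate, then lift the bronze hub out of the tightly packed blue tray and stand it upright, centred on the disc. Set both down rather than dropping them, and leave all the steel hubs standing in their tray.

Things in the scene. Friction and masses are not known exactly. Their poses are not given: they have to be found in the camera images.
- bronze_hub: The clutch hub to use, brass/bronze yellow: a drum 50 mm in diameter, 30 high, with a plain round shaft stub 16 in diameter and 40 tall on the middle of its top, 70 in all (a thin collar at its foot is only a look). Origin: centre of its underside, z along the stub. About 0.25 kg, 0.17 to 0.35. It stands upright, stub up, in one of the two middle places of the packed tray.
- disc: Friction disc: a flat solid red-brown disc, 50 mm in diameter, 12 mm thick, about 60 g, with a dark dot at its centre. It lies flat on the bench. Origin: centre of its underside, z up.
- plate_top (a point): Centre of the top face of the steel pressure plate, 25 mm above the bench, z up. The plate is a bare steel round of 76 mm diameter, 13 mm high, on a green square foot 90 x 90 x 12 mm; it is bolted down. Plate or friction disc may be the farther to the right.
- tray: Blue open tray, fixed, 163 (x) by 213 mm (y) outside, walls 6 mm thick, 38 high, floor 6 thick. Origin: centre of its underside. Twelve hubs stand in it touching, 3 along x by 4 along y, 50.2 mm apart; drum tops 36 mm, stub tops 76 mm above the bench, 34 mm free between stubs. Other gear, up to 0.2 m tall, stands only along the back (x over 0.7) and sides (y beyond 0.45 either way).
- steel_hub1: A grey steel hub in the tray, same shape and size as the bronze one, same origin and axes; it stays in the tray.
- steel_hub2: A grey steel hub in the tray, same shape and size as the bronze one, same origin and axes; it stays in the tray.
- steel_hub3: A grey steel hub in the tray, same shape and size as the bronze one, same origin and axes; it stays in the tray.
- steel_hub4: A grey steel hub in the tray, same shape and size as the bronze one, same origin and axes; it stays in the tray.
- steel_hub5: A grey steel hub in the tray, same shape and size as the bronze one, same origin and axes; it stays in the tray.
- steel_hub6: A grey steel hub in the tray, same shape and size as the bronze one, same origin and axes; it stays in the tray.
- steel_hub7: A grey steel hub in the tray, same shape and size as the bronze one, same origin and axes; it stays in the tray.
- steel_hub8: A grey steel hub in the tray, same shape and size as the bronze one, same origin and axes; it stays in the tray.
- steel_hub9: A grey steel hub in the tray, same shape and size as the bronze one, same origin and axes; it stays in the tray.
- steel_hub10: A grey steel hub in the tray, same shape and size as the bronze one, same origin and axes; it stays in the tray.
- steel_hub11: A grey steel hub in the tray, same shape and size as the bronze one, same origin and axes; it stays in the tray.
There are look-alikes about, which are no part of the job. What is shaped like the steel_hub6 but green or purple is not meant.

How it is judged (in metres and radians):
On the way, in this order (a step that is already met when the one before it is completed fails the run):
1. the friction disc lies flat and centred on the plate (within 7 mm), let go (horizontal distance between disc and plate_top below 0.007 m and z of disc in the frame of plate_top between -0.003 and 0.003 m and angle between disc's own z axis and vertical below 0.08 rad and contact force between disc and the fingers below 0.1 N), for 0.2 s.
2. the bronze hub stands upright and centred on the disc (within 7 mm), let go (horizontal distance between disc and plate_top below 0.007 m and z of disc in the frame of plate_top between -0.003 and 0.003 m and angle between each of disc, bronze_hub's own z axis and vertical below 0.08 rad and horizontal distance between bronze_hub and disc below 0.007 m and horizontal distance between bronze_hub and plate_top below 0.01 m and z of bronze_hub in the frame of plate_top between 0.009 and 0.0155 m and linear speed of bronze_hub below 0.02 m/s and contact force between bronze_hub and the fingers below 0.1 N), for 0.2 s.
At the end, for the whole second after the job is handed in: Disc flat on the plate within 7 mm of its centre; bronze hub upright (0.08 rad) on the disc, within 7 mm of its centre and 10 mm of the plate's, let go and at rest; all steel hubs stand in the tray (within 105 mm of its middle, origin under 12 mm high, tilt under 0.15 rad) (all of step 2 and z of each of steel_hub1, steel_hub2, steel_hub3, steel_hub4, steel_hub5, steel_hub6, steel_hub7, steel_hub8, steel_hub9, steel_hub10, steel_hub11 in the frame of tray below 0.012 m and angle between each of steel_hub1, steel_hub2, steel_hub3, steel_hub4, steel_hub5, steel_hub6, steel_hub7, steel_hub8, steel_hub9, steel_hub10, steel_hub11's own z axis and vertical below 0.15 rad and horizontal distance between each of steel_hub1, steel_hub2, steel_hub3, steel_hub4, steel_hub5, steel_hub6, steel_hub7, steel_hub8, steel_hub9, steel_hub10, steel_hub11 and tray below 0.105 m); the robot touches nothing.
It fails at once if the friction disc is dropped onto the plate from more than 15 mm (horizontal distance between disc and plate_top below 0.05 m and z of disc in the frame of plate_top above 0.015 m and contact force between disc and the fingers below 0.02 N).
It fails at once if the bronze hub is dropped onto the stack from more than 15 mm above the disc (horizontal distance between bronze_hub and plate_top below 0.05 m and z of bronze_hub in the frame of plate_top above 0.027 m and contact force between bronze_hub and the fingers below 0.02 N).
It also fails if it takes over 61 s, if anything falls off the work surface, if the arm or the gripper's body presses on something with over 40 N, if the wrist force passes 120 N, or if a joint passes its speed limit or range.

### The arm

A 6-joint arm with a two-finger parallel gripper is mounted at the origin on the work surface. World frame = base frame: x ahead of the robot, y to its left, z up, the work surface at z = 0. Lengths are in mm, angles in rad, forces in N, time in s.
With the tool pointing down it reaches from about 250 to 775 mm from the base axis. Payload 8.9 kg.
Tool frame: the origin (TCP) lies at the centre of the arm's flange, where the gripper is bolted on; the fingertips stand 173 mm ahead of it and the grasp point (between the pads) lies 155 mm ahead of it; z points along the fingers, y is the line along which they close (so a half turn about z gives the same grasp; the last joint's range is limited). The gripper opens to 85 mm and grips with 20 to 120 N. Pads are 22 mm wide; open, the fingers measure 114 mm over their backs; the gripper's body (76 mm by 85 mm) begins 54 mm behind the grasp point. The pads swing forward as they close: fully open they stand 13 mm farther back than shut.
Start: joints at [1.115, 0.291, -0.153, 1.127, 0, 1.431], TCP at [163.546, 498.876, 404.705] pointing down, gripper open.
Joint ranges: [-2.52, 2.52], [-0.91, 1.74], [-1.3, 1.37], [-1.96, 2.02], [-1.52, 1.47], [-3.14, 3.14]. Speed limits (rad/s): [2.22, 2.22, 2.79, 3.14, 3.14, 3.14].

### API

Orientations are given as a 3x3 rotation matrix whose columns are the frame's x, y, z axes.
In Python, from plant import r gives the robot as it stands.
- The arm moves only by the shell command python3 -m inch 'ROWS' [FORCE]. ROWS is JSON, a list that holds one entry, the list of rows, each a list of 7 numbers: the turn, a rotation vector about the tool's x, y, z in degrees, then the shift along the tool's x, y, z in m, then the finger opening in m, from 0 to 0.0854. A call has 1 to 20 rows; each row shifts and turns the commanded pose from where the row before left it, along the tool's axes as they then stand; what a row does not reach is not made up. A row lasts 1/10 s, in which the tool goes at most 50 mm and 8.59 degrees, less where a joint would pass 70% of its speed; a pose out of reach is approached as far as the arm can. A call with a gripper value outside its range is refused whole. The fingers move at their own pace and stop on an object; FORCE is the grip in N (left out, the last holds). Time passes only in rows, so rows that do not move let the fingers close. It gives the time, the measured TCP pose, the force, the opening and the grip force at its end, in the units of the state.
- r.state(): the state, without advancing time (a new reading comes with each control period).
- r.read_camera(name): name is "scene" or "side" or "wrist"; returns (picture, depth): 420x560x3 uint8, blue, green, red; 420x560 float32, mm along the optical axis (not along the pixel's ray), 0 where there is no reading.
- r.calibration(name): a dict with "vertical_fov" (degrees; the focal length in pixels is half the picture's height over the tangent of half this angle, whatever the lens; pixels are square), "cx", "cy" (the principal point, pixels), "rvec" (rotation vector, rad) and "tvec" (3), from world to camera coordinates, as OpenCV has them; the wrist camera has in their place "tool_from_camera" (4x4, takes a point from camera to tool coordinates, whose origin is the TCP and whose axes are the flange's). Camera axes: x right, y down, z forward; pixel columns grow to the right and rows downward; lengths in mm; the calibration is good to about 2 mm. A picture is of the moment at which its call begins: read the wrist's pose just before it. calibration takes no time and is no camera call.
- r.close_job(): hands the job in; it is judged then, once.
The state is a dict: "t": time; "joint_positions": joint angles; "qd": joint speeds; "effort": joint torques, N m; "position": TCP position; "tcp_rot": TCP orientation; "ft_force": force on the tool from outside, world axes, zero at the start; "ft_torque": the same for the moment, N m; "width": finger opening in mm; "grip_force": force on a finger pad.
Only numpy, scipy, OpenCV 4.12 (cv2) and the standard library are available. Lean on these libraries where they do the work, as an engineer would, in place of code of your own. Each camera call takes 0.05 s, during which the arm holds its last target. There are 200 camera calls.

## Working session

There is one attempt and no reset: what is moved stays moved. The work goes in short steps, Python scripts to look and compute and a shell command to move; the robot and the scene stay as the last step left them, time stands still between calls to the robot, and variables do not carry over. Pictures are saved under pics/ and viewed, at most 10 in all, crops included, and the job is handed in when it is done.

```bash
mkdir -p pics; ls; python3 - <<'E'
from plant import r
import cv2,numpy as np
s=r.state();print(s)
a,_=r.read_camera("scene");b,_=r.read_camera("side")
cv2.imwrite("pics/scene.png",a);cv2.imwrite("pics/side.png",b)
for n in("scene","side","wrist"):print(n,r.calibration(n))
E
```

```text
pics
{'t': 0.0, 'joint_positions': array([ 1.11470785e+00,  2.91284672e-01, -1.54117122e-01,  1.12671793e+00,
        4.03190210e-05,  1.43152793e+00]), 'qd': array([ 0.00010951,  0.0012383 ,  0.00101554, -0.00242443,  0.00125884,
        0.00085068]), 'effort': array([-1.72400927e-03, -5.37147295e+01,  3.31369936e+01,  1.58533064e-02,
       -2.12024729e-04, -3.20462573e-05]), 'position': array([163.44147383, 498.68544014, 404.133318  ]), 'tcp_rot': array([[-9.50230837e-01,  3.11546101e-01, -6.19075767e-04],
       [ 3.11546636e-01,  9.50230142e-01, -1.17036691e-03],
       [ 2.23641208e-04, -1.30498970e-03, -9.99999123e-01]]), 'ft_force': array([ 0.72841835,  0.55707665, -0.19216088]), 'ft_torque': array([0.00065235, 0.01173147, 0.02265294]), 'grip_force': 0.0, 'width': 85.47093852552166}
scene {'vertical_fov': 50.548183209965806, 'cx': 276.75642475214386, 'cy': 208.05476992561407, 'rvec': array([ 2.01603629,  1.65777593, -0.5588783 ]), 'tvec': array([ -98.76126617, -469.19464605, 1401.53023211])}
side {'vertical_fov': 51.03874926789145, 'cx': 276.3825049632816, 'cy': 206.92241160044486, 'rvec': array([ 2.23733159, -0.66377837,  0.31990522]), 'tvec': array([-493.78941894,  253.93064378,  696.58820372])}
wrist {'vertical_fov': 67.5794042145301, 'cx': 278.99584485622165, 'cy': 204.36642013811525, 'tool_from_camera': array([[-1.45598855e-04, -9.60731122e-01, -2.77480973e-01,
         6.98405802e+01],
       [ 9.99999355e-01,  1.72646658e-04, -1.12247617e-03,
        -6.94154337e-01],
       [ 1.12630395e-03, -2.77480957e-01,  9.60730477e-01,
         3.06989321e+01],
       [ 0.00000000e+00,  0.00000000e+00,  0.00000000e+00,
         1.00000000e+00]])}
```

View pics/scene.png

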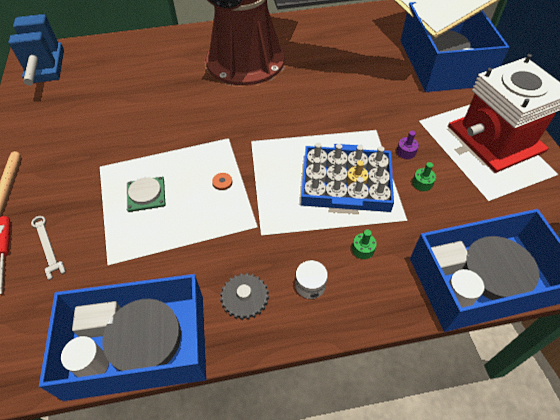

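View pics/side.png

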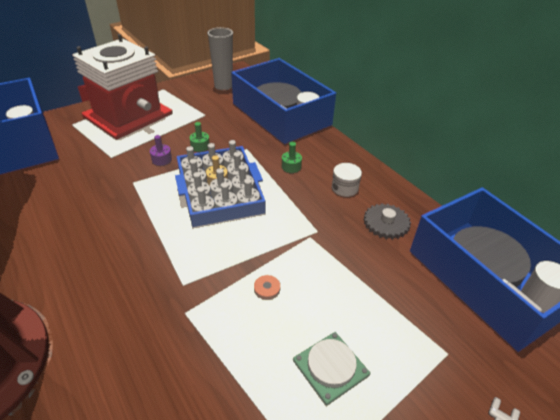

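The scene view shows the orange-red disc at (222,181), the plate on its green foot at (145,191) and the packed tray with the bronze hub at (358,173). The look-alikes are green at (425,177) and (365,243) and purple at (408,145). In the side view the disc is at (267,287), the plate at (332,362) and the bronze hub at (217,170). The yellow hub inside the tray is the one that fits the description.

```bash
cat > h.py <<'E'
from plant import r
import cv2,numpy as np
def cam(n,s=None):
    c=r.calibration(n);f=210/np.tan(np.radians(c["vertical_fov"])/2)
    if n=="wrist":
        T=np.eye(4);T[:3,:3]=s["tcp_rot"];T[:3,3]=s["position"];T=T@c["tool_from_camera"]
        return f,c["cx"],c["cy"],T[:3,:3],T[:3,3]
    R=cv2.Rodrigues(c["rvec"])[0];return f,c["cx"],c["cy"],R.T,-R.T@c["tvec"]
def ray(C,p):
    f,cx,cy,R,o=C;d=R@np.array([(p[0]-cx)/f,(p[1]-cy)/f,1]);return o,d/np.linalg.norm(d)
def onz(C,p,z):
    o,d=ray(C,p);return o+d*(z-o[2])/d[2]
def tri(C1,p1,C2,p2):
    o,d=ray(C1,p1);q,e=ray(C2,p2)
    t=np.linalg.lstsq(np.c_[d,-e],q-o,rcond=None)[0];a=o+t[0]*d;b=q+t[1]*e
    return (a+b)/2,np.linalg.norm(a-b)
def hsv(a):return cv2.cvtColor(a,cv2.COLOR_BGR2HSV)
def blobs(m,minA=20):
    cs=cv2.findContours(m,cv2.RETR_EXTERNAL,cv2.CHAIN_APPROX_NONE)[0]
    return sorted([c for c in cs if cv2.contourArea(c)>minA],key=cv2.contourArea,reverse=True)
def red(a):
    h=hsv(a);return cv2.inRange(h,(0,130,90),(14,255,255))
def bronze(a):
    return cv2.inRange(hsv(a),(18,120,70),(32,255,255))
def green(a):return cv2.inRange(hsv(a),(50,60,30),(90,255,200))
def ell(c):
    (x,y),ax,_=cv2.fitEllipse(c);return (round(x,1),round(y,1)),np.round(ax,1)
E
python3 - <<'E'
from h import *
A,da=r.read_camera("scene");B,db=r.read_camera("side")
ca,cb=cam("scene"),cam("side")
def win(m,x,y,w):
    o=np.zeros_like(m);o[y-w:y+w,x-w:x+w]=m[y-w:y+w,x-w:x+w];return o
pa=ell(blobs(win(red(A),222,181,22))[0]);pb=ell(blobs(win(red(B),267,287,25))[0])
print("disc",pa,pb,tri(ca,pa[0],cb,pb[0]),onz(ca,pa[0],6),onz(cb,pb[0],6))
wt=lambda a:cv2.inRange(hsv(a),(0,0,120),(180,60,255))
def plate(a,x,y,w):
    m=win(wt(a),x,y,w);m=cv2.morphologyEx(m,cv2.MORPH_OPEN,np.ones((3,3)))
    n,l,s,c=cv2.connectedComponentsWithStats(m);k=l[y,x];return ell(blobs((l==k).astype(np.uint8)*255)[0])
pa=plate(A,145,190,19);pb=plate(B,332,362,36)
print("plate",pa,pb,tri(ca,pa[0],cb,pb[0]),onz(ca,pa[0],25),onz(cb,pb[0],25))
for n,a,C,(x,y) in(("a",A,ca,(358,173)),("b",B,cb,(217,170))):
    m=win(bronze(a),x,y,25);ys,xs=np.nonzero(m);print("bronze",xs.min(),xs.max(),ys.min(),ys.max(),xs.mean(),ys.mean(),onz(C,(xs.mean(),ys.mean()),40))
k=np.hstack([cv2.resize(A[140:215,295:400],(400,286)),cv2.resize(B[140:225,165:284],(400,286))])
cv2.imwrite("pics/crop.png",k)
E
```

```text
disc ((221.9, 180.4), array([14.8, 18.6])) ((266.5, 285.6), array([17.6, 23.7])) (array([ 485.51429328, -129.56868901,    8.54747061]), np.float64(1.9471257378997622)) [ 484.05937371 -130.41552886    6.        ] [ 486.29832015 -126.9093852     6.        ]
plate ((143.3, 184.0), array([33.3, 37.4])) ((333.0, 350.1), array([63.1, 73.2])) (array([ 490.33703861, -312.58423911,   44.93538909]), np.float64(1.367937239422705)) [ 473.11322654 -318.03595384   25.        ] [ 499.03921153 -304.2928881    25.        ]
bronze 347 368 161 183 357.019305019305 172.988416988417 [555.33832136 190.65264172  40.        ]
bronze 206 226 156 178 214.2439024390244 169.260162601626 [550.36808081 198.42513848  40.        ]
```

View pics/crop.png

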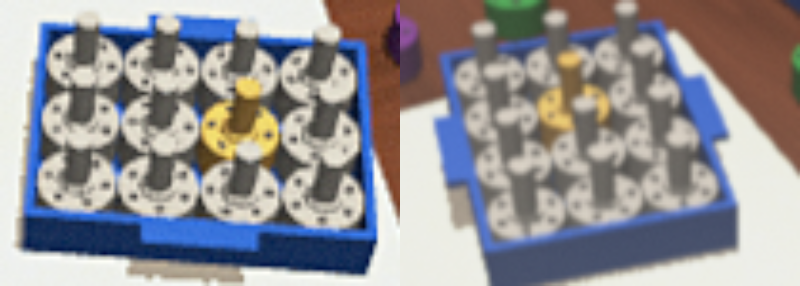

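The crop confirms the only bronze hub in the tray: second column from one side, in the middle row. The plate mask leaked onto the white paper, so I'll move the wrist camera over the plate and disc and re-measure there.

```bash
python3 -m inch '[[[0,0,0,-0.029,-0.034,0,0.0854],[0,0,0,-0.029,-0.034,0,0.0854],[0,0,0,-0.029,-0.034,0,0.0854],[0,0,0,-0.029,-0.034,0,0.0854],[0,0,0,-0.029,-0.034,0,0.0854],[0,0,0,-0.029,-0.034,0,0.0854],[0,0,0,-0.029,-0.034,0,0.0854],[0,0,0,-0.029,-0.034,0,0.0854],[0,0,0,-0.029,-0.034,0,0.0854],[0,0,0,-0.029,-0.034,0,0.0854],[0,0,0,-0.029,-0.034,0,0.0854],[0,0,0,-0.029,-0.034,0,0.0854],[0,0,0,-0.029,-0.034,0,0.0854],[0,0,0,-0.029,-0.034,0,0.0854],[0,0,0,-0.029,-0.034,0,0.0854],[0,0,0,-0.029,-0.034,0,0.0854],[0,0,0,-0.029,-0.034,0,0.0854],[0,0,0,0,0,0,0.0854],[0,0,0,0,0,0,0.0854],[0,0,0,0,0,0,0.0854]]]' 40
cat >> h.py <<'E'
def look(name=None):
    s=r.state();a,d=r.read_camera("wrist")
    if name:cv2.imwrite("pics/"+name,a)
    return s,a,d,cam("wrist",s)
E
python3 - <<'E'
from h import *
s,a,d,C=look("w1.png")
b=blobs(red(a),100)
for c in b[:3]:p=ell(c);print("red",p,onz(C,p[0],12))
for c in blobs(green(a),400)[:4]:
    p=cv2.minAreaRect(c);print("green",p,onz(C,p[0],12))
E
```

```text
t: 2.2
position: [451.5, -203.3, 404.5]
tcp_rot: [[-0.95, 0.311, -0.001], [0.311, 0.95, 0.001], [0.001, 0.0, -1.0]]
ft_force: [-0.9, -0.2, 0.4]
width: 85.1
grip_force: 0.0
red ((81.9, 156.7), array([ 31.4, 165.3])) [ 359.04031047 -412.52488442   12.        ]
red ((61.9, 239.0), array([ 22.8, 137. ])) [ 442.49527712 -484.58718698   12.        ]
red ((330.2, 341.5), array([ 28.8, 112.4])) [ 691.78143882 -209.05671708   12.        ]
green ((199.95001220703125, 229.85000610351562), (69.8863296508789, 74.62974548339844), 71.56504821777344) [ 484.54593327 -317.31383953   12.        ]
```

View pics/w1.png

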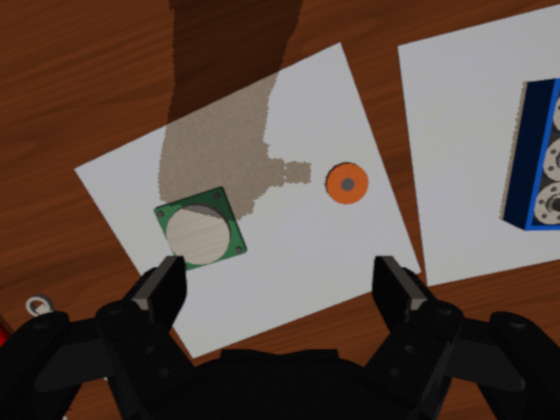

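The wrist view shows the disc at (347,184) with its dark dot and the plate at (199,235) on its green foot. My fingers are at the bottom edge.

```bash
cat >> h.py <<'E'
def disc(a):
    m=cv2.inRange(hsv(a),(3,170,110),(16,255,255));m=cv2.morphologyEx(m,cv2.MORPH_OPEN,np.ones((3,3)))
    b=[c for c in blobs(m,200) if cv2.contourArea(c)>0.85*cv2.contourArea(cv2.convexHull(c)) and .7<np.divide(*cv2.fitEllipse(c)[1])]
    return [ell(c) for c in b]
def plate(a):
    g=green(a);b=blobs(g,400)
    out=[]
    for c in b[:2]:
        h=np.zeros_like(g);cv2.fillPoly(h,[cv2.convexHull(c)],255)
        m=cv2.morphologyEx(h&~g,cv2.MORPH_OPEN,np.ones((7,7)))
        q=blobs(m,200)
        if q:out.append(ell(cv2.convexHull(q[0])))
    return out
def rep(C,s,ps,z):
    for p in ps:
        w=onz(C,p[0],z);print(p,np.round(w,1),"tool dxy from TCP",np.round(s["tcp_rot"].T@(w-s["position"]),1))
E
python3 - <<'E'
from h import *
s,a,d,C=look()
rep(C,s,disc(a),12);rep(C,s,plate(a),25)
E
```

```text
((346.3, 182.8), array([38.2, 40. ])) [ 483.5 -131.2   12. ] tool dxy from TCP [ -8.3  78.1 392.7]
((198.2, 232.5), array([59.9, 65. ])) [ 483.7 -315.6   25. ] tool dxy from TCP [-65.8 -97.1 379.6]
```

```bash
python3 -m inch '[[[0,0,0,-0.002,0.0195,0.037,0.07],[0,0,0,-0.002,0.0195,0.037,0.07],[0,0,0,-0.002,0.0195,0.038,0.07],[0,0,0,-0.002,0.0195,0.038,0.07],[0,0,0,0,0,0,0.07],[0,0,0,0,0,0,0.07]]]'
python3 - <<'E'
from h import *
s1=dict(position=np.array([451.5,-203.3,404.5]),tcp_rot=np.array([[-.95,.311,-.001],[.311,.95,.001],[.001,0,-1]]))
s,a,d,C=look("w2.png");print(s["position"])
rep(C,s,disc(a),12);p=disc(a)[0][0];print(tri(cam("wrist",s1),(346.3,182.8),C,p))
rep(C,s,plate(a),25)
for q in plate(a):print(tri(cam("wrist",s1),(198.2,232.5),C,q[0]))
print("depth z disc", (C[3]@(np.array([(p[0]-C[1])/C[0],(p[1]-C[2])/C[0],1])*d[int(p[1]),int(p[0])+12])+C[4]))
E
```

```text
t: 2.9
position: [483.6, -131.5, 255.0]
tcp_rot: [[-0.951, 0.31, -0.001], [0.31, 0.951, 0.0], [0.001, -0.0, -1.0]]
ft_force: [1.0, 0.3, -0.2]
width: 70.2
grip_force: 0.0
[ 483.6475633  -131.53967163  255.04431308]Traceback (most recent call last):
  File "<stdin>", line 4, in <module>
IndexError: list index out of range
```

View pics/w2.png

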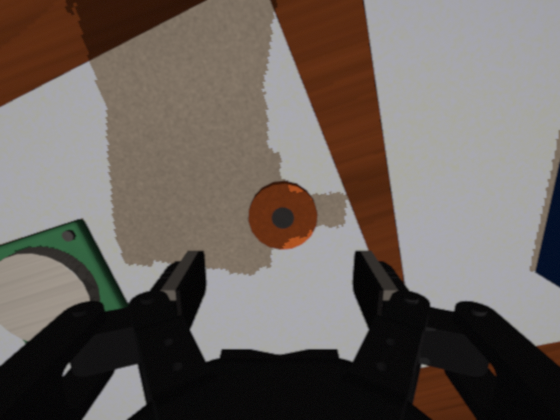

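The view shows the disc at (283,216), now in my shadow, so I'll loosen the brightness limit.

```bash
sed -i 's/(3,170,110),(16,255,255)/(3,140,50),(18,255,255)/' h.py; python3 - <<'E'
from h import *
s1=dict(position=np.array([451.5,-203.3,404.5]),tcp_rot=np.array([[-.95,.311,-.001],[.311,.95,.001],[.001,0,-1]]))
s,a,d,C=look()
D=disc(a);rep(C,s,D,12)
for p in D:print(tri(cam("wrist",s1),(346.3,182.8),C,p[0]))
E
```

```text
((283.1, 212.9), array([65.7, 66.9])) [ 483.3 -130.    12. ] tool dxy from TCP [  1.9   2.  244. ]
((551.2, 350.1), array([19.6, 27.5])) [663.   41.9  12. ] tool dxy from TCP [-115.6  221.3  244.1]
(array([ 484.8029133 , -130.52399207,    6.57739292]), np.float64(0.24424432536968477))
(array([ 406.73277897, -145.17222171,  246.33854822]), np.float64(45.97401392771632))
```

```bash
python3 -m inch '[[[0,0,0,0.001,0.002,0.025,0.066],[0,0,0,0,0,0.025,0.066],[0,0,0,0,0,0.02,0.066],[0,0,0,0,0,0.012,0.066],[0,0,0,0,0,0,0.066],[0,0,0,0,0,0,0.066],[0,0,0,0,0,0,0.066]]]' 40; python3 -m inch '[[[0,0,0,0,0,0,0.04],[0,0,0,0,0,0,0.04],[0,0,0,0,0,0,0.04],[0,0,0,0,0,0,0.04],[0,0,0,0,0,0,0.04],[0,0,0,0,0,0,0.04],[0,0,0,0,0,0,0.04]]]' 40
```

```text
t: 3.7
position: [484.2, -130.5, 173.9]
tcp_rot: [[-0.95, 0.312, 0.002], [0.312, 0.95, -0.001], [-0.002, -0.0, -1.0]]
ft_force: [-0.9, 0.3, -0.2]
width: 65.9
grip_force: 0.0
t: 4.4
position: [484.0, -130.3, 174.0]
tcp_rot: [[-0.95, 0.311, 0.002], [0.311, 0.95, -0.001], [-0.002, -0.0, -1.0]]
ft_force: [-2.0, 1.4, 12.2]
width: 48.2
grip_force: 39.2
```

```bash
python3 -m inch '[[[0,0,0,0,0,-0.01,0.04],[0,0,0,0,0,-0.02,0.04],[0,0,0,0,0,-0.036,0.04],[0,0,0,-0.0235,-0.035,0,0.04],[0,0,0,-0.0235,-0.035,0,0.04],[0,0,0,-0.0235,-0.035,0,0.04],[0,0,0,-0.0235,-0.035,0,0.04],[0,0,0,-0.0235,-0.035,0,0.04],[0,0,0,0,0,0,0.04],[0,0,0,0,0,0,0.04],[0,0,0,0,0,0,0.04]]]' 40
python3 - <<'E'
from h import *
s1=dict(position=np.array([451.5,-203.3,404.5]),tcp_rot=np.array([[-.95,.311,-.001],[.311,.95,.001],[.001,0,-1]]))
s,a,d,C=look("w3.png");print(s["position"],s["ft_force"])
P=plate(a);rep(C,s,P,25)
for p in P:print(tri(cam("wrist",s1),(198.2,232.5),C,p[0]))
print([p for p in disc(a)])
E
```

```text
t: 5.5
position: [540.3, -332.1, 238.8]
tcp_rot: [[-0.95, 0.311, -0.001], [0.311, 0.95, 0.001], [0.001, 0.001, -1.0]]
ft_force: [-0.8, -0.7, -0.6]
width: 47.9
grip_force: 41.7
[ 540.31438379 -332.10977586  238.81984657] [-0.7997288  -0.67702999 -0.62213444]
((275.1, 136.1), array([132.3, 134.9])) [ 484.5 -317.    25. ] tool dxy from TCP [ 57.6  -3.1 213.9]
(array([ 484.65436156, -317.19308813,   20.61361502]), np.float64(0.2096304989484156))
[((278.9, 265.9), array([ 99.9, 104.3])), ((525.6, 319.1), array([ 90.8, 109.5]))]
```

View pics/w3.png

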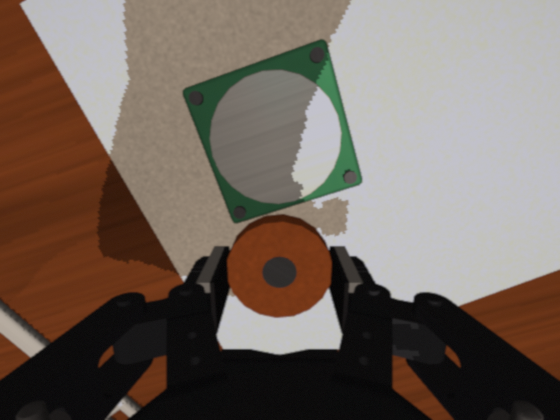

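The disc is held centred at (279,270), and the plate centre is at (275,136), a shift of +57 mm in x and −2.5 mm in y.

```bash
python3 -m inch '[[[0,0,0,0.019,-0.001,0,0.04],[0,0,0,0.019,-0.001,0,0.04],[0,0,0,0.019,-0.0005,0.005,0.04],[0,0,0,0,0,0.015,0.04],[0,0,0,0,0,0.01,0.04],[0,0,0,0,0,0.005,0.04],[0,0,0,0,0,0,0.04],[0,0,0,0,0,0,0.04]]]' 40; python3 -m inch '[[[0,0,0,0,0,0.002,0.04],[0,0,0,0,0,0.001,0.04],[0,0,0,0,0,0,0.04],[0,0,0,0,0,0,0.04]]]'
```

```text
t: 6.35
position: [486.1, -317.6, 203.9]
tcp_rot: [[-0.95, 0.311, 0.0], [0.311, 0.95, -0.0], [-0.0, -0.0, -1.0]]
ft_force: [-0.8, 0.1, -0.1]
width: 47.9
grip_force: 41.7
t: 6.75
position: [485.7, -317.7, 200.8]
tcp_rot: [[-0.95, 0.312, 0.0], [0.312, 0.95, -0.0], [-0.0, -0.0, -1.0]]
ft_force: [0.5, 0.2, -0.9]
width: 48.0
grip_force: 41.7
```

```bash
python3 -m inch '[[[0,0,0,0.001,0,0.001,0.04],[0,0,0,0,0,0,0.04],[0,0,0,0,0,0,0.04]]]'; python3 -m inch '[[[0,0,0,0,0,0.001,0.04],[0,0,0,0,0,0,0.04],[0,0,0,0,0,0,0.04]]]'
```

```text
t: 7.05
position: [484.7, -317.3, 199.7]
tcp_rot: [[-0.95, 0.312, -0.0], [0.312, 0.95, 0.0], [0.0, 0.0, -1.0]]
ft_force: [-0.4, -0.3, -1.1]
width: 47.6
grip_force: 41.7
t: 7.35
position: [484.8, -317.4, 199.1]
tcp_rot: [[-0.95, 0.312, 0.0], [0.312, 0.95, -0.0], [-0.0, -0.0, -1.0]]
ft_force: [-1.2, 0.6, 5.1]
width: 47.7
grip_force: 42.4
```

Contact is felt (5 N) at the expected height, so I'll release, lift and check.

```bash
python3 -m inch '[[[0,0,0,0,0,0,0.062],[0,0,0,0,0,0,0.066],[0,0,0,0,0,0,0.07],[0,0,0,0,0,0,0.07],[0,0,0,0,0,-0.01,0.07],[0,0,0,0,0,-0.04,0.07],[0,0,0,0,0,-0.04,0.07],[0,0,0,0,0,-0.03,0.07],[0,0,0,0,0,0,0.07],[0,0,0,0,0,0,0.07]]]'
python3 - <<'E'
from h import *
s,a,d,C=look("w4.png");print(s["position"])
P=plate(a);rep(C,s,P,25);rep(C,s,disc(a),37)
E
```

```text
t: 8.35
position: [484.9, -317.4, 319.8]
tcp_rot: [[-0.95, 0.312, 0.002], [0.312, 0.95, -0.001], [-0.002, -0.001, -1.0]]
ft_force: [-0.2, 0.4, -0.7]
width: 70.1
grip_force: 0.0
[ 484.9288035  -317.43253829  319.80427078]
((280.6, 196.6), array([85.7, 87.2])) [ 484.9 -317.3   25. ] tool dxy from TCP [  0.6   0.4 294.8]
((279.2, 199.5), array([56.7, 57. ])) [ 483.9 -318.2   37. ] tool dxy from TCP [  1.2  -0.8 282.8]
```

View pics/w4.png

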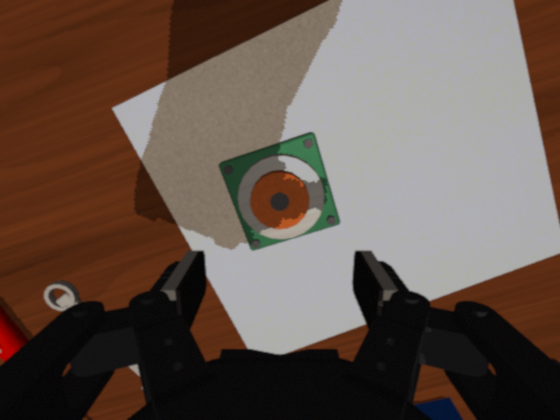

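The disc at (279,200) sits centred on the plate, about 1 mm off. Next I'll move over the tray and turn the fingers diagonally, so they enter between the stubs.

```bash
python3 -m inch '[[[0,0,0,0.0088,0.0416,-0.007,0.07],[0,0,0,0.0088,0.0416,-0.007,0.07],[0,0,0,0.0088,0.0416,-0.007,0.07],[0,0,0,0.0088,0.0416,-0.007,0.07],[0,0,0,0.0088,0.0416,-0.007,0.07],[0,0,0,0.0088,0.0416,-0.007,0.06],[0,0,0,0.0088,0.0416,-0.007,0.05],[0,0,0,0.0088,0.0416,-0.007,0.04],[0,0,0,0.0088,0.0416,-0.007,0.04],[0,0,0,0.0088,0.0416,-0.007,0.04],[0,0,0,0.0088,0.0416,-0.005,0.04],[0,0,0,0.0088,0.0416,-0.005,0.04],[0,0,6.75,0,0,0,0.04],[0,0,6.75,0,0,0,0.04],[0,0,6.75,0,0,0,0.04],[0,0,6.75,0,0,0,0.04],[0,0,0,0,0,0,0.04],[0,0,0,0,0,0,0.04]]]' 40
python3 - <<'E'
from h import *
s,a,d,C=look("w5.png");print(s["position"])
m=bronze(a)
for c in blobs(m,60)[:3]:
    x,y,w,h=cv2.boundingRect(c);print(x,y,w,h,cv2.contourArea(c),onz(C,(x+w/2,y+h/2),36))
E
```

```text
t: 10.2
position: [539.7, 189.9, 397.8]
tcp_rot: [[-0.708, 0.707, -0.002], [0.707, 0.708, -0.0], [0.001, -0.001, -1.0]]
ft_force: [0.1, -0.4, 0.1]
width: 40.0
grip_force: 0.0
[539.73636676 189.8954889  397.76564313]
269 163 45 48 1555.5 [552.90558022 194.14954217  36.        ]
```

View pics/w5.png

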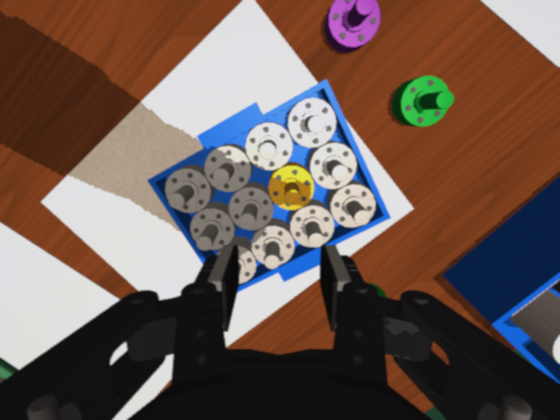

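The bronze drum is at (291,187) between steel hubs, and the tray rows run about 28° off tool y. I'll turn 17° more to be diagonal, then centre and descend for a near look.

```bash
python3 -m inch '[[[0,0,0,-0.0065,0.0123,0.036,0.04],[0,0,8.5,0,0,0.036,0.04],[0,0,8.5,0,0,0.036,0.04],[0,0,0,0,0,0,0.04],[0,0,0,0,0,0,0.04]]]' 40
python3 - <<'E'
from h import *
s,a,d,C=look("w6.png");print(s["position"],s["joint_positions"])
for c in blobs(bronze(a),60)[:3]:
    x,y,w,h=cv2.boundingRect(c);e=ell(cv2.convexHull(c));print(x,y,w,h,cv2.contourArea(c));rep(C,s,[e],36)
m=bronze(a);c=blobs(m,60)[0];x,y,w,h=cv2.boundingRect(c)
cv2.imwrite("pics/w6.png",np.hstack([cv2.resize(a[y-50:y+h+50,x-50:x+w+50],(500,500),interpolation=cv2.INTER_NEAREST)]));print("crop origin",x-50,y-50,(w+100)/500,(h+100)/500)
E
```

```text
t: 10.75
position: [553.2, 193.9, 291.0]
tcp_rot: [[-0.472, 0.882, -0.001], [0.882, 0.472, -0.0], [0.0, -0.001, -1.0]]
ft_force: [0.1, -0.7, 0.7]
width: 40.1
grip_force: 0.0
[553.20339538 193.94956473 291.04593428] [ 2.12530477e-01  4.89061255e-01 -1.64494074e-01  9.18336300e-01
 -2.46645956e-05  1.29164853e+00]
247 174 66 67 3332.0
((279.4, 208.1), array([65.4, 68.1])) [552.2 195.3  36. ] tool dxy from TCP [  1.6   0.  255. ]
crop origin 197 124 0.332 0.334
```

View pics/w6.png

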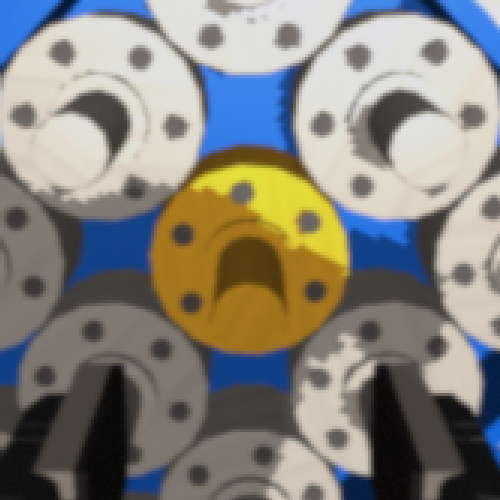

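The near crop shows the bronze hub with its drum centre at px (280,211) and stub top at (280,228). Both lie within 1 mm of the tool axis, and the fingers are diagonal to the rows. I'll check its height from the two views before descending.

```bash
python3 - <<'E'
from h import *
s5=dict(position=np.array([539.74,189.9,397.77]),tcp_rot=np.array([[-.708,.707,-.002],[.707,.708,0],[.001,-.001,-1]]))
s=r.state();C=cam("wrist",s)
print("drum top",tri(cam("wrist",s5),(291.5,188.5),C,(279.8,211.5)))
rep(C,s,[((279.8,211.5),0)],36);rep(C,s,[((280,228),0)],76)
E
python3 -m inch '[[[0,0,0,0,0,0.03,0.04],[0,0,0,0,0,0.02,0.04],[0,0,0,0,0,0.015,0.04],[0,0,0,0,0,0.01,0.04],[0,0,0,0,0,0,0.04],[0,0,0,0,0,0,0.04]]]' 60
```

```text
drum top (array([554.81304595, 193.06843569,  35.41382932]), np.float64(0.7208086354506044))
((279.8, 211.5), 0) [555.1 193.1  36. ] tool dxy from TCP [ -1.4   0.3 256.2]
((280, 228), 0) [554.3 194.6  76. ] tool dxy from TCP [  0.3   0.3 216.2]
t: 11.4
position: [553.9, 194.2, 217.0]
tcp_rot: [[-0.468, 0.884, 0.002], [0.884, 0.468, 0.0], [-0.001, 0.002, -1.0]]
ft_force: [0.6, -0.2, 0.6]
width: 39.9
grip_force: 0.0
```

Height checks out at 35.4 mm against 36. Now close on the stub.

```bash
python3 -m inch '[[[0,0,0,0,0,0.001,0.03],[0,0,0,0,0,0,0.02],[0,0,0,0,0,0,0.008],[0,0,0,0,0,0,0.008],[0,0,0,0,0,0,0.008],[0,0,0,0,0,0,0.008],[0,0,0,0,0,0,0.008],[0,0,0,0,0,0,0.008]]]' 60
```

```text
t: 12.2
position: [553.4, 194.0, 215.4]
tcp_rot: [[-0.467, 0.884, 0.001], [0.884, 0.467, 0.0], [-0.0, 0.001, -1.0]]
ft_force: [-1.4, -0.8, 6.5]
width: 14.6
grip_force: 58.3
```

```bash
python3 -m inch '[[[0,0,0,0,0,-0.003,0.008],[0,0,0,0,0,-0.006,0.008],[0,0,0,0,0,-0.008,0.008],[0,0,0,0,0,-0.01,0.008],[0,0,0,0,0,-0.01,0.008],[0,0,0,0,0,-0.015,0.008],[0,0,0,0,0,-0.025,0.008],[0,0,0,0,0,-0.03,0.008],[0,0,0,0,0,0,0.008],[0,0,0,0,0,0,0.008]]]' 60
python3 - <<'E'
from h import *
s,a,d,C=look("w7.png");print(s["position"])
w=np.array([484.5,-317.7,s["position"][2]]);print(s["tcp_rot"].T@(w-s["position"]))
e=np.zeros_like(a)
S,_=r.read_camera("scene");cv2.imwrite("pics/c7.png",np.hstack([cv2.resize(S[120:225,285:410],(400,336)),cv2.resize(a,(400,336))]))
E
```

```text
t: 13.2
position: [553.3, 194.1, 322.6]
tcp_rot: [[-0.467, 0.884, 0.002], [0.884, 0.467, 0.0], [-0.0, 0.002, -1.0]]
ft_force: [-0.5, -0.1, -2.5]
width: 14.6
grip_force: 58.8
[553.34350424 194.07793979 322.57531628]
[-4.20328444e+02 -2.99966651e+02 -3.08416281e-01]
```

View pics/c7.png

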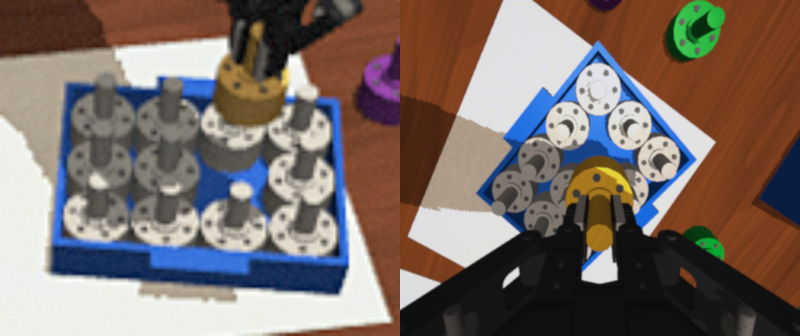

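The hub hangs upright in the fingers at (600,190) in the combined picture, and all the steel hubs still stand. I'll carry it to a spot just beyond the plate and measure the disc from there.

```bash
python3 -m inch '[[[0,0,0,-0.02,-0.012,0,0.008],[0,0,0,-0.036,-0.022,0,0.008],[0,0,0,-0.036,-0.022,0,0.008],[0,0,0,-0.036,-0.022,0,0.008],[0,0,0,-0.036,-0.022,0,0.008],[0,0,0,-0.036,-0.022,0,0.008],[0,0,0,-0.036,-0.022,0,0.008],[0,0,0,-0.036,-0.022,0,0.008],[0,0,0,-0.036,-0.022,0,0.008],[0,0,0,-0.036,-0.022,0,0.008],[0,0,0,-0.036,-0.022,0,0.008],[0,0,0,-0.036,-0.022,0,0.008],[0,0,0,-0.036,-0.022,0,0.008],[0,0,0,-0.036,-0.022,0,0.008],[0,0,0,0,0,0.02,0.008],[0,0,0,0,0,0.02,0.008],[0,0,0,0,0,0,0.008],[0,0,0,0,0,0,0.008],[0,0,0,0,0,0,0.008]]]' 60
python3 - <<'E'
from h import *
s,a,d,C=look("w8.png");print(s["position"])
rep(C,s,disc(a),37);rep(C,s,plate(a),25)
m=cv2.inRange(hsv(a),(16,110,40),(34,255,255));m[:, :150]=0;m[:,420:]=0
for c in blobs(m,300)[:3]:
    x,y,w,h=cv2.boundingRect(c);print("bronze",(x,y,w,h),cv2.contourArea(c))
# drum top face centre if at tool z 179.4, by the row extents at column centre
E
```

```text
t: 15.2
position: [518.0, -376.6, 282.5]
tcp_rot: [[-0.468, 0.884, 0.001], [0.884, 0.468, -0.001], [-0.001, 0.0, -1.0]]
ft_force: [0.2, -0.4, -2.0]
width: 14.4
grip_force: 58.9
[ 518.03747882 -376.57063946  282.4766358 ]
((276.6, 116.5), array([72.2, 75.2])) [ 484.9 -317.8   37. ] tool dxy from TCP [ 67.6  -1.9 245.4]
((279.1, 332.7), array([48.2, 52.3])) [ 565.1 -465.9   37. ] tool dxy from TCP [-1.007e+02 -2.000e-01  2.456e+02]
((278.8, 114.7), array([109.3, 113.3])) [ 485.7 -316.2   25. ] tool dxy from TCP [ 68.7  -0.4 257.4]
bronze (230, 195, 96, 120) 5958.0
```

```bash
python3 -m inch '[[[0,0,0,0.02,-0.001,0,0.008],[0,0,0,0.03,0,0,0.008],[0,0,0,0.018,0,0,0.008],[0,0,0,0,0,0.015,0.008],[0,0,0,0,0,0.01,0.008],[0,0,0,0,0,0.006,0.008],[0,0,0,0,0,0,0.008],[0,0,0,0,0,0,0.008],[0,0,0,0,0,0,0.008]]]' 60; python3 -m inch '[[[0,0,0,0,0,0.002,0.008],[0,0,0,0,0,0.001,0.008],[0,0,0,0,0,0,0.008],[0,0,0,0,0,0,0.008],[0,0,0,0,0,0,0.008]]]'
```

```text
t: 16.15
position: [485.3, -317.4, 251.1]
tcp_rot: [[-0.467, 0.884, 0.0], [0.884, 0.467, -0.0], [-0.001, 0.0, -1.0]]
ft_force: [-0.6, 0.4, -2.3]
width: 14.4
grip_force: 58.9
t: 16.65
position: [485.1, -317.0, 247.8]
tcp_rot: [[-0.467, 0.884, 0.0], [0.884, 0.467, -0.0], [-0.0, 0.0, -1.0]]
ft_force: [0.4, -0.1, -2.8]
width: 14.3
grip_force: 58.9
```

```bash
python3 -m inch '[[[0,0,0,0,0,0.001,0.008],[0,0,0,0,0,0,0.008],[0,0,0,0,0,0,0.008]]]'; python3 -m inch '[[[0,0,0,0,0,0.001,0.008],[0,0,0,0,0,0,0.008],[0,0,0,0,0,0,0.008]]]'
```

```text
t: 16.95
position: [485.1, -317.0, 246.7]
tcp_rot: [[-0.467, 0.884, -0.0], [0.884, 0.467, 0.0], [0.0, -0.0, -1.0]]
ft_force: [-0.0, -0.4, -3.4]
width: 14.6
grip_force: 58.9
t: 17.25
position: [485.1, -317.1, 246.4]
tcp_rot: [[-0.467, 0.884, 0.0], [0.884, 0.467, -0.0], [-0.001, 0.0, -1.0]]
ft_force: [-1.9, 0.4, 6.3]
width: 14.4
grip_force: 60.1
```

Contact at exactly the expected height. Release, lift straight up and check.

```bash
python3 -m inch '[[[0,0,0,0,0,0,0.02],[0,0,0,0,0,0,0.03],[0,0,0,0,0,0,0.04],[0,0,0,0,0,0,0.05],[0,0,0,0,0,0,0.05],[0,0,0,0,0,0,0.05],[0,0,0,0,0,-0.01,0.05],[0,0,0,0,0,-0.03,0.05],[0,0,0,0,0,-0.04,0.05],[0,0,0,0,0,-0.04,0.05],[0,0,0,0,0,0,0.05],[0,0,0,0,0,0,0.05]]]'
python3 - <<'E'
from h import *
s,a,d,C=look("w9.png");print(s["position"],s["ft_force"])
rep(C,s,plate(a),25)
m=cv2.inRange(hsv(a),(17,110,40),(34,255,255));m[:, :180]=0;m[:,380:]=0
for c in blobs(m,300)[:2]:
    x,y,w,h=cv2.boundingRect(c);print((x,y,w,h));rep(C,s,[ell(cv2.convexHull(c))],67)
for n in("scene","side"):
    A,_=r.read_camera(n);cc=cam(n);m=cv2.inRange(hsv(A),(17,110,60),(34,255,255))
    x0,y0=((145,185) if n=="scene" else (332,350));o=np.zeros_like(m);o[y0-60:y0+40,x0-40:x0+40]=m[y0-60:y0+40,x0-40:x0+40]
    ys,xs=np.nonzero(o);print(n,len(xs),(xs.min(),xs.max(),ys.min(),ys.max()))
    # stub axis tilt check: top of hub (z 107) projected pt
    top=[xs[ys<=ys.min()+3].mean(),ys.min()+2];print("stub top on z=107",onz(cc,top,107).round(1))
E
```

```text
t: 18.45
position: [485.3, -317.2, 367.1]
tcp_rot: [[-0.467, 0.884, 0.002], [0.884, 0.467, -0.002], [-0.002, 0.001, -1.0]]
ft_force: [-0.7, 0.3, 0.2]
width: 49.9
grip_force: 0.0
[ 485.26973353 -317.16844663  367.13512169] [-0.74908413  0.26160262  0.15070894]
((279.7, 183.9), array([74.6, 75.2])) [ 485.9 -316.7   25. ] tool dxy from TCP [  0.9   0.4 342.1]
(251, 163, 56, 59)
((278.2, 192.5), array([54.9, 58.6])) [ 483.9 -316.    67. ] tool dxy from TCP [  2.4  -1.  300.1]
scene 452 (np.int64(129), np.int64(152), np.int64(164), np.int64(192))
stub top on z=107 [ 488.5 -316.6  107. ]
side 474 (np.int64(319), np.int64(349), np.int64(330), np.int64(370))
stub top on z=107 [ 484.9 -316.3  107. ]
```

The hub's position in all three views agrees within about 4 mm, it stands upright and centred, and the arm is clear. Handing in.

```bash
python3 -c "
from plant import r
print(r.close_job())"
```

```text
the job is handed in; nothing more can be done
None
```

I handed in the clutch stack at about 18.5 s: disc about 2 mm off the plate centre, bronze hub upright within about 2 mm of the disc, both set down under contact, and all the steel hubs still standing when I last saw the tray, just after the lift; the hand-in returned no verdict.

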